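# Set the proof printer's click dial and load its blue ink cartridge

### The job

Get the desk printer ready for thick card: with its ink bay still empty, turn the dial clockwise all the way to its stop, then back anticlockwise exactly four clicks. Then load the blue cartridge from the rack, upright and fully down in the bay: the rack leaves only its narrow sides free and the bay only its broad sides, so change your grip on the way (the green mat in between is free to stand it on), and lower it gently into the bay instead of letting it drop. Leave the yellow and the red cartridge standing in the rack.

Things in the scene. Friction and masses are not known exactly. Their poses are not given: they have to be found in the camera images.
- dial (a joint): Dial in the printer's top, vertical axis. 0 rad is its clockwise stop (seen from above); the value grows anticlockwise, to 4.40 rad. 20 clicks a turn: one at the stop and every 0.314 rad (18 degrees) from it. Sprung: let go, it settles in the nearest click; about 0.12 N m turns it. It starts 3 to 7 clicks from the clockwise stop.
- dial_grip (a point): On the dial's axis, inside its white grip bar: 60 mm long along this point's y, 20 mm wide along its x, 34 mm high (from 20 mm below this point to 14 mm above), on a round skirt 72 mm across, top 20 mm below. The axes turn with the dial. A red pointer on the bar's -y half points at a red tick at the clockwise stop and at a white tick for each further click.
- printer: Grey desk printer, fixed, 150 mm deep (x), 340 mm wide (y), 125 mm high; origin at the centre of its underside on the desk, z up, paper slot facing -x. The dial stands on its top at y = -85 mm. The ink bay, at y = +85 mm, is a slot 66 mm wide through its whole depth along x, open at the top and, above 42 mm, at both ends.
- bay (a point): Centre of the bay's floor, 12 mm above the desk; axes as the printer's. The cartridge stands here, its 60 mm along y between walls 66 mm apart (tops 113 mm above this point, 8 mm over a loaded cartridge), its 38 mm along x between two lips 44 mm apart, 12 mm high, 10 mm thick. Beyond the lips is finger room, up to aprons 69 mm out in x, 30 mm above this point.
- cart_blue_center (a point): Centre (half-way up) of the blue cartridge: a closed, rigid upright box, 38 mm along its x, 60 mm along its y, 105 mm high along its z, black with blue panels, about 0.22 kg. Either way round is right. It starts in one of the three places of the rack.
- cart_yellow_center (a point): Centre of the yellow cartridge, same sizes and axes; it stays in the rack.
- cart_red_center (a point): Centre of the red cartridge, same sizes and axes; it stays in the rack.
- rack: White rack, fixed, 202 mm (x) by 70 mm (y), origin at the centre of its underside on the desk. Three places 62 mm apart along x, floor 12 mm above the desk, between walls 14 mm thick, 56 mm long along y, as high as the cartridges' tops (117 mm above the desk), 5 mm from their broad (x) sides. Open at the y sides but for a 6 mm lip.
- mat: Green desk mat, fixed, 160 mm along x by 90 mm along y by 3 mm thick, origin at the centre of its underside on the desk: free space to stand a cartridge on, between the printer and the rack.

How it is judged:
On the way, in this order (a step that is already met when the one before it is completed fails the run):
1. the dial is turned clockwise to its stop (value of joint dial below 0.12 rad), for 0.1 s.
2. the dial is set back four clicks from the stop and let go (value of joint dial between 1.137 and 1.377 rad and contact force between the fingers and printer below 0.1 N), for 0.2 s.
3. the blue cartridge stands fully down in the bay (horizontal distance between cart_blue_center and bay below 0.006 m and z of cart_blue_center in the frame of bay below 0.0565 m), for 0.2 s.
At the end, for the whole second after the job is handed in: Dial at rest four clicks (1.257 rad, within 0.12) from its clockwise stop; blue cartridge upright (4 degrees) in the bay, its centre within 6 mm of the bay's across and at most 4 mm above its seated height; yellow and red upright (6 degrees) in the rack, within 75 mm of its centre (all of step 3 and value of joint dial between 1.137 and 1.377 rad and angle between cart_blue_center's own z axis and vertical below 0.07 rad and horizontal distance between each of cart_yellow_center, cart_red_center and rack below 0.075 m and angle between each of cart_yellow_center, cart_red_center's own z axis and vertical below 0.1 rad); the robot touches nothing.
It fails at once if the blue cartridge is dropped into the bay (falls faster than 0.35 m/s in its last 30 mm) instead of being lowered (horizontal distance between cart_blue_center and bay below 0.012 m and z of cart_blue_center in the frame of bay between 0.0525 and 0.0825 m and linear speed of cart_blue above 0.35 m/s).
It fails at once if the yellow or the red cartridge is lifted or shifted by more than 30 mm (distance of any of cart_yellow_center, cart_red_center from where it was at the start of the episode above 0.03 m).
It also fails if it takes over 72 s, if anything falls off the work surface, if the arm or the gripper's body presses on something with over 40 N, if the wrist force passes 120 N, or if a joint passes its speed limit or range.

### The arm

A 7-joint arm with a two-finger parallel gripper is mounted at the origin on the work surface. World frame = base frame: x ahead of the robot, y to its left, z up, the work surface at z = 0. Lengths are in m, angles in rad, forces in N, time in s.
With the tool pointing down it reaches from about 0.425 to 0.95 m from the base axis. Payload 4.7 kg.
Tool frame: the origin (TCP) lies on the centre line of the jaws, within the pads' length; the fingertips stand robot.nose_length ahead of it and the grasp point (between the pads) lies 8 mm behind it (robot.nose_length is the distance from the TCP to the fingertips, in m); z points along the fingers, x is the direction in which the jaws open and shut, and the axes are right-handed (so a half turn about z gives the same grasp; the last joint's range is limited). The gripper opens to 85 mm and grips with 20 to 120 N. Pads are 22 mm wide; open, the fingers measure 114 mm over their backs; the gripper's body (76 mm by 85 mm) begins 54 mm behind the grasp point. The pads swing forward as they close: fully open they stand 13 mm farther back than shut.
Start: joints at [1.114, 0.469, -0.049, 1.532, 0.024, 1.141, -0.082], TCP at [0.28, -0.614, 0.242] pointing down, gripper open.
Joint ranges: [-2.59, 2.59], [-0.33, 1.99], [-1.39, 1.29], [0.1, 2.45], [-1.04, 4.18], [0.21, 1.99], [-2.66, 2.66]. Speed limits (rad/s): [2.57, 2.57, 3.14, 3.14, 3.14, 3.14, 3.14].

### API

Orientations are given as [roll, pitch, yaw] about the fixed x, y, z axes, in that order (R = Rz(yaw) Ry(pitch) Rx(roll)).
In Python, from plant import robot gives the robot as it stands. Calls block until the motion is done:
- robot.goto(position, orientation): joint-space move of the TCP to a pose.
- robot.move_straight(position, vel=0.15, attitude=None, contact_N=None): straight line of the TCP; attitude=None keeps the orientation; vel is the mean speed in m/s. With contact_N (N) it stops when the force on the tool has changed by that much, and returns True; else False.
- robot.move_joints(angles): joint-space move.
- robot.grip(opening, strength=None): opening from 0.0 (shut) to 1.0 (fully open); strength is the grip in N (None keeps the last); returns when the fingers have stopped.
- robot.sleep(seconds).
- robot.inverse_kinematics(position, orientation): joint angles nearest the present ones, or None.
- robot.sense(): the state.
- robot.grab_frame(name): name is "scene" or "top" or "wrist"; returns a dict with "image" (384x512x3 uint8, red, green, blue), "range_z" (384x512 float32, m along the optical axis (not along the pixel's ray), 0 where there is no reading), "fx", "fy", "cx", "cy" (pixels), "R" (3x3) and "t" (3): a world point X has camera coordinates R X + t. Camera axes: x right, y down, z forward; pixel columns grow to the right and rows downward; lengths in m; the calibration is good to about 2 mm. A picture is of the moment at which its call begins.
A pose or a line that the arm cannot do raises robot.IKError and nothing moves.
- robot.close_job(): hands the job in, once; it reports no verdict.
The state is a dict: "t": time; "joint_pos": joint angles; "joint_velocities": joint speeds; "effort": joint torques, N m; "tcp_pos": TCP position; "tcp_rot": TCP orientation; "wrist_force": force on the tool from outside, world axes, zero at the start; "torque": the same for the moment, N m; "opening": opening from 0.0 (shut) to 1.0 (fully open).
Only numpy, scipy, OpenCV 4.12 (cv2) and the standard library are available. Lean on these libraries where they do the work, as an engineer would, in place of code of your own. Each camera call takes 0.05 s, during which the arm holds its last target.

## Working session

There is one attempt and no reset: what is moved stays moved. The work goes in short steps, each a Python script; the robot and the scene stay as the last script left them, time stands still between calls to the robot, and variables do not carry over. Pictures are saved under pics/ and viewed, and the job is handed in when it is done.

```bash
ls; mkdir -p pics; python3 - <<'E'
from plant import robot
import cv2,numpy as np
s=robot.sense();print({k:np.round(v,3) for k,v in s.items()}, robot.nose_length)
for n in ("scene","top"):
    f=robot.grab_frame(n);cv2.imwrite(f"pics/{n}0.png",f["image"][:,:,::-1]);np.savez(f"pics/{n}0.npz",**f)
    print(n,f["fx"],f["cx"],f["cy"],np.round(f["R"],3),np.round(f["t"],3))
E
```

```text
pics
{'t': np.float64(0.0), 'joint_pos': array([ 1.114,  0.469, -0.049,  1.534,  0.024,  1.141, -0.082]), 'joint_velocities': array([-0.002, -0.001, -0.   , -0.003, -0.001,  0.001, -0.001]), 'effort': array([-1.0000e-03, -5.1032e+01, -4.7000e-02, -2.3771e+01,  1.1000e-02,
        8.0000e-03,  0.0000e+00]), 'tcp_pos': array([ 0.28 , -0.614,  0.241]), 'tcp_rot': array([ 3.142e+00,  2.000e-03, -1.143e+00]), 'wrist_force': array([0.713, 0.42 , 0.396]), 'torque': array([0.014, 0.054, 0.011]), 'opening': np.float64(0.998)} 0.011
scene 498.66258661877293 249.99687894440171 183.9959289732993 [[ 0.477  0.879 -0.   ]
 [ 0.568 -0.309 -0.763]
 [-0.67   0.364 -0.647]] [-0.239 -0.221  1.668]
top 347.7423897021602 252.70284318907392 192.40901532444923 [[ 0.01  -1.     0.009]
 [-0.997 -0.011 -0.082]
 [ 0.082 -0.008 -0.997]] [-0.002  0.536  0.855]
```

View pics/scene0.png

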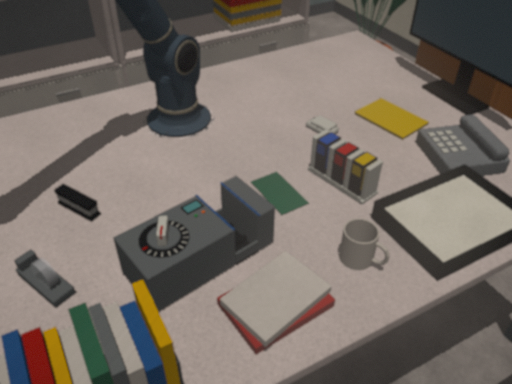

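View pics/top0.png

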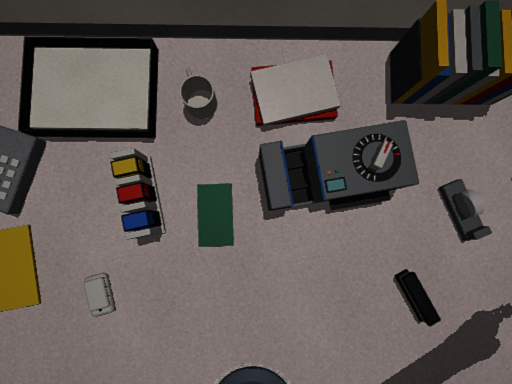

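The scene view shows the printer in the middle with its dial at about (165,238). The rack is at (345,165), with blue at the left and nearest the robot. In the top view the rack is at (135,193), blue at (140,220), the mat at (215,214), the bay at (298,172) and the dial at (376,158). The dial pointer is up and to the right, near the red tick. Next I'll fit the poses from depth.

```bash
cat > h.py <<'E'
import numpy as np,cv2
def cloud(f):
    z=f["range_z"];v,u=np.mgrid[0:z.shape[0],0:z.shape[1]]
    P=np.stack([(u-f["cx"])/f["fx"]*z,(v-f["cy"])/f["fy"]*z,z],-1)
    W=(P-f["t"])@f["R"]   # R^T (p-t)
    W[z<=0]=np.nan
    return W
def proj(f,X):
    c=f["R"]@np.asarray(X)+f["t"];return c[0]/c[2]*f["fx"]+f["cx"],c[1]/c[2]*f["fy"]+f["cy"]
E
python3 - <<'E'
from h import *
f=dict(np.load("pics/top0.npz"));W=cloud(f);im=f["image"].astype(int)
def rect(m,name):
    p=W[m][:,:2].astype(np.float32)
    r=cv2.minAreaRect(p);print(name,m.sum(),np.round(r[0],4),np.round(r[1],4),round(r[2],2),"z",np.round(np.nanmedian(W[m][:,2]),4))
z=W[...,2];V,U=np.mgrid[0:384,0:512]
print("desk z",np.nanmedian(z[250:350,180:350]))
reg=lambda a,b,c,d:(U>=a)&(U<b)&(V>=c)&(V<d)
pm=reg(255,425,110,215)
rect(pm&(abs(z-.125)<.006),"printer top")
rect(pm&(abs(z-.125)<.006)&(U>312),"printer top right")
rect(pm&(abs(z-.125)<.006)&(U<300),"printer top left")
rect(pm&(z>.15)&(z<.2),"bar")
h=cv2.cvtColor(f["image"],cv2.COLOR_RGB2HSV)
rm=reg(100,175,140,245)
rect(rm&(abs(z-.117)<.006),"rack top")
for n,lo,hi in(("blue",100,130),("red",0,8),("yellow",18,35)):
    m=rm&(h[...,0]>=lo)&(h[...,0]<=hi)&(h[...,1]>120)&(h[...,2]>60)&(z>.09);rect(m,n)
m=reg(190,240,175,255)&(h[...,1]>80)&(h[...,0]>50)&(h[...,0]<90);rect(m,"mat")
big=cv2.resize(f["image"][115:215,250:425],None,fx=4.5,fy=4.5,interpolation=cv2.INTER_CUBIC)
cv2.imwrite("pics/topz.png",big[:,:,::-1])
big=cv2.resize(f["image"][135:250,100:245],None,fx=5,fy=5,interpolation=cv2.INTER_CUBIC)
cv2.imwrite("pics/topr.png",big[:,:,::-1])
E
```

```text
desk z -0.0004954848042076431
printer top 7286 [ 0.5946 -0.1889] [0.1503 0.3401] 10.32 z 0.1247
printer top right 5739 [ 0.6052 -0.2468] [0.1501 0.2224] 10.34 z 0.1248
printer top left 1527 [ 0.5688 -0.0474] [0.1504 0.0522] 10.44 z 0.1244
bar 309 [ 0.6094 -0.2721] [0.0207 0.0597] 63.57 z 0.1652
rack top 2035 [0.5243 0.2805] [0.2    0.0619] 12.9 z 0.1165
blue 313 [0.4631 0.2661] [0.0298 0.0521] 13.42 z 0.1171
red 314 [0.5247 0.278 ] [0.0338 0.0574] 16.26 z 0.117
yellow 323 [0.5829 0.2923] [0.036  0.0566] 13.86 z 0.1169
mat 2093 [0.4791 0.0974] [0.1599 0.0821] 5.27 z 0.0024
```

View pics/topz.png

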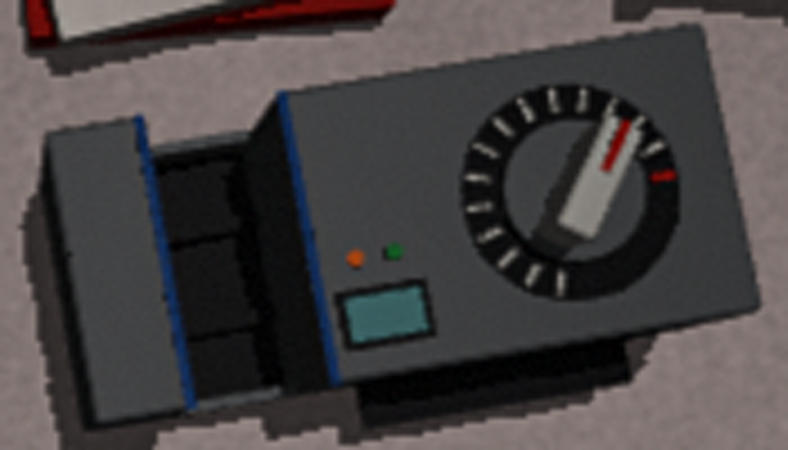

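View pics/topr.png

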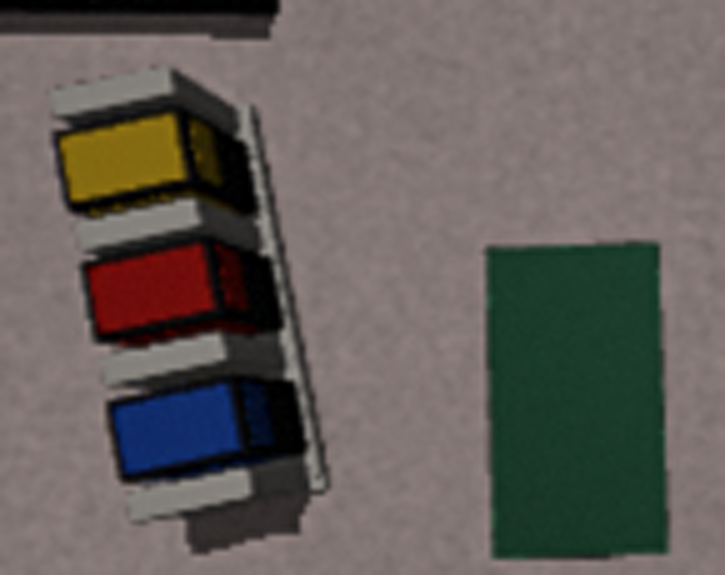

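Bar long axis is at -26.4° and the stop tick at about -79.7°. That is ≈53°, so 3 clicks from the stop. Next I'll check IK for the wrist turn.

```bash
cat >> h.py <<'E'
PSI=np.deg2rad(10.33);PC=np.array([0.5946,-0.1889])
def pr(x,y):
    c,s=np.cos(PSI),np.sin(PSI);return PC+np.array([c*x-s*y,s*x+c*y])
DIAL=pr(0,-.085);BAY=pr(0,.085)
def down(yawdeg):
    y=np.deg2rad(yawdeg);y=(y+np.pi)%(2*np.pi)-np.pi;return [np.pi,0,y]
def st(robot,msg=""):
    s=robot.sense();print(msg,"t%.2f"%s["t"],"tcp",np.round(s["tcp_pos"],4),"rot",np.round(np.rad2deg(s["tcp_rot"]),1),"F",np.round(s["wrist_force"],1),"T",np.round(s["torque"],2),"op %.3f"%s["opening"],"q7 %.2f"%s["joint_pos"][6]);return s
E
python3 - <<'E'
from h import *
from plant import robot
print(DIAL,BAY)
for y in (63.6,10.3,6,82.3,243.6,190.3,262.3):
    for z in (.158,.25):
        q=robot.inverse_kinematics([*DIAL,z],down(y));print(y,z,None if q is None else np.round(q,2))
for p,y in (((.4635,.2665,.09),102.6),((.4635,.2665,.09),-77.4),((.48,.097,.09),90),((.48,.097,.09),-90),((.48,.097,.09),0),((.48,.097,.09),180),((*BAY,.09),10.3),((*BAY,.09),190.3)):
        q=robot.inverse_kinematics(p,down(y));print(p,y,None if q is None else np.round(q,2))
f=dict(np.load("pics/top0.npz"));W=cloud(f);d=np.hypot(W[...,0]-DIAL[0],W[...,1]-DIAL[1])
b=W[...,2][d<.028];print(np.percentile(b,[5,25,50,75,95,99]))
E
```

```text
[ 0.60984197 -0.27252226] [ 0.57935803 -0.10527774]
63.6 0.158 [ 0.76  0.61 -0.6   1.61  0.38  1.04  1.16]
63.6 0.25 [ 0.77  0.52 -0.62  1.52  0.32  1.2   1.21]
10.3 0.158 [ 0.65  0.57 -0.42  1.62  0.27  1.01  0.32]
10.3 0.25 [ 0.66  0.49 -0.44  1.52  0.22  1.18  0.36]
6 0.158 [ 0.64  0.57 -0.41  1.62  0.26  1.01  0.25]
6 0.25 [ 0.65  0.49 -0.43  1.52  0.21  1.18  0.29]
82.3 0.158 [ 0.8   0.62 -0.66  1.61  0.42  1.06  1.46]
82.3 0.25 [ 0.81  0.54 -0.68  1.51  0.35  1.21  1.51]
243.6 0.158 [ 0.36  0.53  0.    1.64 -0.    0.97 -1.67]
243.6 0.25 [ 0.37  0.45 -0.02  1.54  0.01  1.15 -1.68]
190.3 0.158 [ 0.22  0.54  0.2   1.65 -0.12  0.97 -2.5 ]
190.3 0.25 [ 0.24  0.45  0.17  1.55 -0.08  1.15 -2.54]
262.3 0.158 [ 0.4   0.53 -0.07  1.63  0.04  0.98 -1.38]
262.3 0.25 [ 0.42  0.45 -0.09  1.54  0.04  1.15 -1.38]
(0.4635, 0.2665, 0.09) 102.6 [ 0.17  0.68 -1.06  1.97  0.75  0.94  0.52]
(0.4635, 0.2665, 0.09) -77.4 [-0.05  0.54 -0.72  1.98  0.49  0.81 -2.4 ]
(0.48, 0.097, 0.09) 90 [ 0.43  0.54 -0.91  2.07  0.6   0.81  0.73]
(0.48, 0.097, 0.09) -90 [ 0.13  0.42 -0.51  2.09  0.31  0.71 -2.16]
(0.48, 0.097, 0.09) 0 [ 0.31  0.48 -0.74  2.08  0.47  0.76 -0.73]
(0.48, 0.097, 0.09) 180 [ 0.59  0.69 -1.18  2.06  0.81  0.95  2.11]
(np.float64(0.5793580251153446), np.float64(-0.10527774099191332), 0.09) 10.3 [ 0.52  0.57 -0.55  1.86  0.39  0.83 -0.06]
(np.float64(0.5793580251153446), np.float64(-0.10527774099191332), 0.09) 190.3 [-0.63  0.79  1.11  1.92 -0.86  1.   -2.08]
[0.12990221 0.1319279  0.15460695 0.16551491 0.16736866 0.16842138]
```

```bash
python3 - <<'E'
from h import *
from plant import robot
robot.goto([*DIAL,.24],down(63.6));st(robot,"above")
f=robot.grab_frame("wrist");cv2.imwrite("pics/w1.png",f["image"][:,:,::-1])
print(robot.move_straight([*DIAL,.158],vel=.12,contact_N=8));st(robot,"down")
robot.grip(0.0,40);st(robot,"gripped")
E
```

```text
above t1.83 tcp [ 0.6092 -0.2742  0.2398] rot [-1.80e+02  1.00e-01  6.34e+01] F [-0.8 -0.2  0. ] T [-0.02 -0.02  0.01] op 1.000 q7 1.21
False
down t2.72 tcp [ 0.6105 -0.2726  0.1588] rot [179.9  -0.   63.6] F [ 0.1 -0.2  0.3] T [-0.01 -0.02  0.02] op 1.004 q7 1.17
gripped t3.33 tcp [ 0.6101 -0.2723  0.1584] rot [180.   -0.   63.6] F [ 0.1 -0.5  2.1] T [0.15 0.11 0.06] op 0.225 q7 1.17
```

View pics/w1.png

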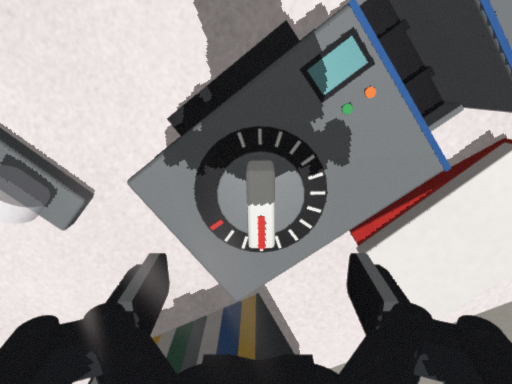

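The wrist view shows the bar in line with the jaws, with its pointer at (262,248). The red tick is at (217,225) with two white ticks between, which confirms 3 clicks. The bar is gripped (0.225 opening ≈ 19–20 mm), so I'll turn it clockwise to the stop.

```bash
python3 - <<'E'
from h import *
from plant import robot
q0=np.array(robot.sense()["joint_pos"])
q=q0.copy()
for d in (-.5,-.88,-.99):
    q=q0.copy();q[6]+=d;robot.move_joints(q);st(robot,str(d))
robot.sleep(.3);st(robot)
f=robot.grab_frame("wrist");cv2.imwrite("pics/w2.png",f["image"][:,:,::-1])
f=robot.grab_frame("top");cv2.imwrite("pics/t2.png",cv2.resize(f["image"],None,fx=1.5,fy=1.5)[:,:,::-1])
E
```

```text
-0.5 t3.88 tcp [ 0.6105 -0.2718  0.1585] rot [ 1.80e+02 -1.00e-01  3.51e+01] F [1.8 1.7 0. ] T [ 0.23 -0.25 -0.05] op 0.226 q7 0.67
-0.88 t4.33 tcp [ 0.6109 -0.2716  0.1585] rot [-1.80e+02 -1.00e-01  1.34e+01] F [ 3.4  2.6 -1. ] T [ 0.49 -0.78 -0.12] op 0.223 q7 0.29
-0.99 t4.58 tcp [ 0.6109 -0.2715  0.1585] rot [ 1.8e+02 -1.0e-01  7.4e+00] F [ 5.2  1.8 -2.5] T [ 0.42 -1.03  1.22] op 0.224 q7 0.18
 t4.88 tcp [ 0.611  -0.2716  0.1585] rot [ 1.8e+02 -1.0e-01  7.3e+00] F [ 4.4  2.8 -2.3] T [ 0.37 -1.03  1.28] op 0.228 q7 0.18
```

View pics/w2.png

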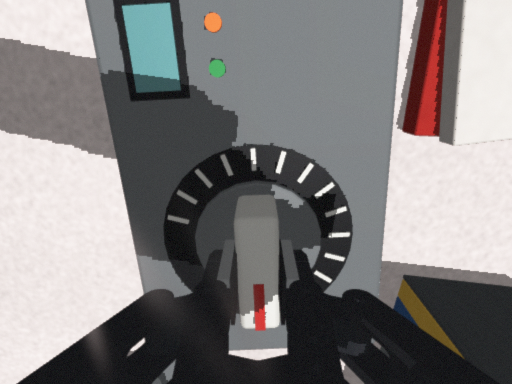

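The torque jumped to 1.28 N m, against −0.12 N m while turning, so the dial is at its stop. Now I'll turn it back four clicks.

```bash
python3 - <<'E'
from h import *
from plant import robot
q0=np.array(robot.sense()["joint_pos"])
for d in (.6,1.285):
    q=q0.copy();q[6]+=d;robot.move_joints(q);st(robot,str(d))
robot.grip(1.0);robot.sleep(.2);s=st(robot,"open")
robot.move_straight([*s["tcp_pos"][:2],.23],vel=.2);st(robot)
f=robot.grab_frame("wrist");cv2.imwrite("pics/w3.png",f["image"][:,:,::-1]);np.savez("pics/w3.npz",**f)
E
```

```text
0.6 t5.61 tcp [ 0.6103 -0.2719  0.1585] rot [180.   -0.   41.6] F [1.7 1.2 1.4] T [ 0.26 -0.16  0.22] op 0.225 q7 0.78
1.285 t6.30 tcp [ 0.61   -0.2726  0.1584] rot [1.80e+02 1.00e-01 8.08e+01] F [-1.   0.4  2.1] T [-0.09  0.41  0.09] op 0.225 q7 1.47
open t7.16 tcp [ 0.6109 -0.2716  0.1585] rot [179.9  -0.   80.9] F [-0.5 -0.9  0.1] T [-0.02  0.04 -0.02] op 0.999 q7 1.47
 t7.67 tcp [ 0.6108 -0.2716  0.2302] rot [179.9   0.   80.9] F [-0.2 -0.4 -0.8] T [ 0.05 -0.   -0.05] op 0.994 q7 1.50
```

View pics/w3.png

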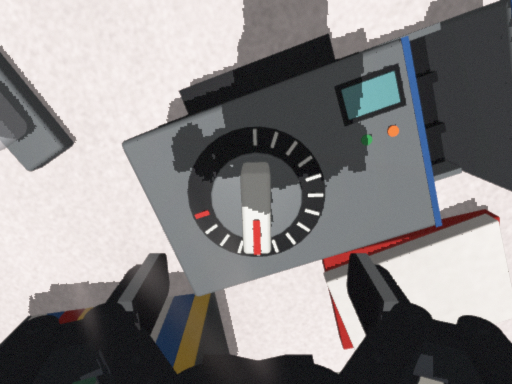

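The pointer (257,252) now covers the 4th tick: red is at (202,215) and three white ticks lie between, so the dial is at four clicks. Next is the cartridge.

```bash
cat >> h.py <<'E'
def carttop(f,ztop,lo,hi,near,rad=.06):
    W=cloud(f);h=cv2.cvtColor(f["image"],cv2.COLOR_RGB2HSV)
    m=(abs(W[...,2]-ztop)<.008)&(np.hypot(W[...,0]-near[0],W[...,1]-near[1])<rad)
    mc=m&(h[...,0]>=lo)&(h[...,0]<=hi)&(h[...,1]>100)
    for n,k in(("color",mc),("all",m)):
        if k.sum()<20:print(n,"few",k.sum());continue
        k=cv2.morphologyEx(k.astype(np.uint8),cv2.MORPH_OPEN,np.ones((3,3)))>0
        r=cv2.minAreaRect(W[k][:,:2].astype(np.float32));print(n,k.sum(),np.round(r[0],4),np.round(r[1],4),round(r[2],1),"z %.4f"%np.median(W[k][:,2]))
    return W
E
python3 - <<'E'
from h import *
from plant import robot
robot.goto([.45,.2665,.26],down(102.6));st(robot,"above")
f=robot.grab_frame("wrist");cv2.imwrite("pics/w4.png",f["image"][:,:,::-1]);np.savez("pics/w4.npz",**f)
carttop(f,.117,100,130,(.4635,.2665))
E
```

```text
above t9.74 tcp [0.4511 0.2653 0.2598] rot [-180.     0.   102.4] F [ 0.  -0.6  0.3] T [-0.05  0.02  0.03] op 0.999 q7 0.85
color 1840 [0.4623 0.2663] [0.0356 0.0534] 12.4 z 0.1173
all 5295 [0.475 0.269] [0.0962 0.0599] 12.5 z 0.1167
```

View pics/w4.png

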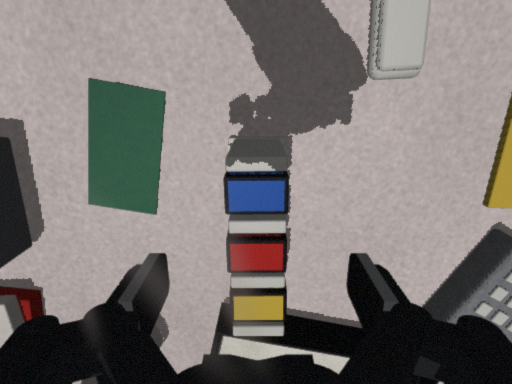

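Blue is at pixel (256,196), world (0.4625, 0.2663), yaw 12.45°. I'll grip its narrow sides, lift it and stand it on the mat.

```bash
python3 - <<'E'
from h import *
from plant import robot
b=(.4628,.2664)
robot.move_straight([*b,.20],vel=.2,attitude=down(102.45))
print(robot.move_straight([*b,.0815],vel=.15,contact_N=6));st(robot,"down")
robot.grip(0.0,45);s=st(robot,"gripped")
p=s["tcp_pos"]
robot.move_straight([p[0],p[1],p[2]+.012],vel=.04);st(robot,"lifted12")
f=robot.grab_frame("wrist");cv2.imwrite("pics/w5.png",f["image"][:,:,::-1])
f=robot.grab_frame("scene");cv2.imwrite("pics/s5.png",f["image"][:,:,::-1])
E
```

```text
False
down t11.19 tcp [0.4634 0.2671 0.0825] rot [179.9  -0.  102.5] F [-0.3 -0.1  0.4] T [0.   0.05 0.02] op 0.997 q7 0.64
gripped t11.55 tcp [0.4635 0.2666 0.0825] rot [179.9   0.  102.4] F [ 1.2 -2.   5.4] T [-0.21  0.08  0.06] op 0.700 q7 0.64
lifted12 t12.03 tcp [0.4634 0.2665 0.0945] rot [-180.     0.   102.4] F [ 0.5  0.4 -2.9] T [0.01 0.04 0.01] op 0.695 q7 0.66
```

View pics/w5.png

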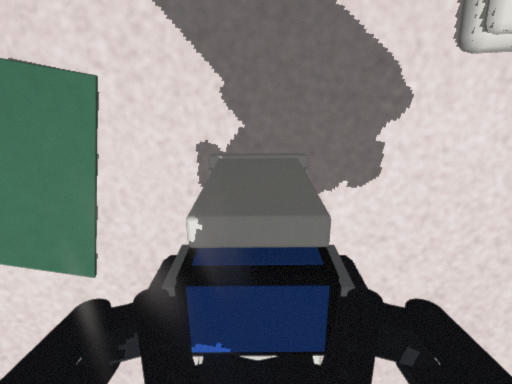

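View pics/s5.png

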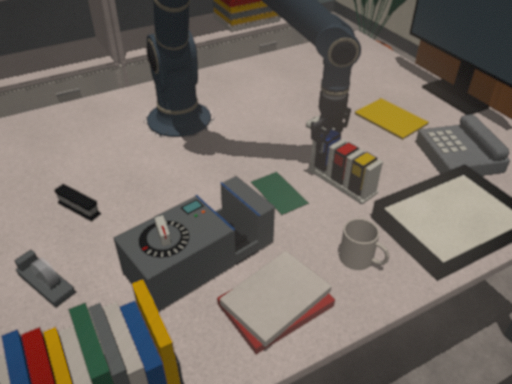

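The cartridge sits between the pads, with its top panel around (258,318), and its weight shows on the wrist. I'll carry it to the mat.

```bash
python3 - <<'E'
from h import *
from plant import robot
p=robot.sense()["tcp_pos"]
robot.move_straight([p[0],p[1],.22],vel=.15);s=st(robot,"up")
robot.move_straight([.479,.0975,.20],vel=.2,attitude=down(90));st(robot,"over mat")
robot.move_straight([.479,.0975,.088],vel=.15)
print(robot.move_straight([.479,.0975,.070],vel=.025,contact_N=4));st(robot,"on mat")
robot.grip(1.0);st(robot,"open")
robot.move_straight([.479,.0975,.21],vel=.2)
f=robot.grab_frame("wrist");cv2.imwrite("pics/w6.png",f["image"][:,:,::-1]);np.savez("pics/w6.npz",**f)
carttop(f,.108,100,130,(.479,.0975))
f=robot.grab_frame("top");cv2.imwrite("pics/t6.png",f["image"][:,:,::-1]);np.savez("pics/t6.npz",**f)
carttop(f,.108,100,130,(.479,.0975))
E
```

```text
up t13.11 tcp [0.4628 0.2658 0.2191] rot [-179.9    0.   102.4] F [-0.5  0.2 -3.3] T [ 0.02 -0.04  0.02] op 0.697 q7 0.81
over mat t14.11 tcp [0.4789 0.0991 0.2002] rot [ 1.80e+02 -1.00e-01  9.01e+01] F [ 0.  -0.1 -2.3] T [ 0.04  0.07 -0.01] op 0.696 q7 0.96
True
on mat t15.59 tcp [0.4789 0.0972 0.0735] rot [-1.8e+02  1.0e-01  9.0e+01] F [-1.6  0.1  5.8] T [-0.03  0.2   0.01] op 0.697 q7 0.76
open t15.97 tcp [0.478  0.0967 0.0726] rot [-1.799e+02  1.000e-01  9.000e+01] F [ 0.2 -0.4  0.5] T [ 0.   -0.01  0.01] op 1.003 q7 0.76
color 2545 [0.4782 0.0972] [0.0535 0.0362] 89.8 z 0.1083
all 3510 [0.4791 0.0971] [0.0381 0.0599] 0.4 z 0.1080
color few 0
all few 0
```

View pics/w6.png

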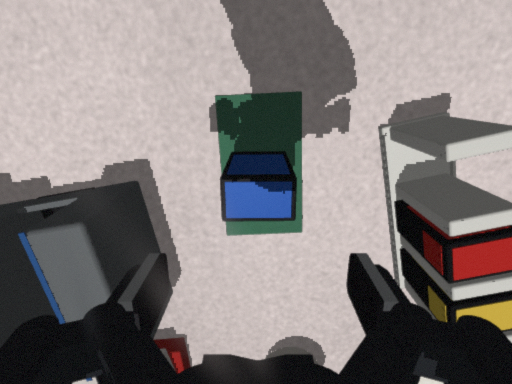

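View pics/t6.png

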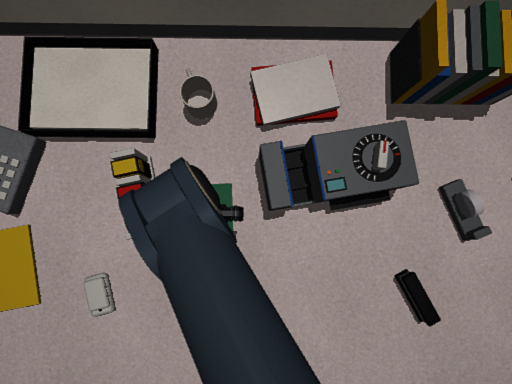

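The cartridge stands upright on the mat at pixel (258,190), world (0.479, 0.0971), yaw 0.4°. In the top view red and yellow look undisturbed and the dial pointer is unchanged. I'll regrip across the broad sides.

```bash
python3 - <<'E'
from h import *
from plant import robot
c=(.479,.0969)
robot.goto([*c,.20],down(0.4));st(robot,"above")
print(robot.move_straight([*c,.0725],vel=.15,contact_N=6));st(robot,"down")
robot.grip(0.0,45);s=st(robot,"gripped")
p=s["tcp_pos"]
robot.move_straight([p[0],p[1],.235],vel=.15);st(robot,"up")
robot.goto([.50,-.085,.25],down(10.33));st(robot,"near bay")
f=robot.grab_frame("wrist");cv2.imwrite("pics/w7.png",f["image"][:,:,::-1]);np.savez("pics/w7.npz",**f)
f=robot.grab_frame("top");cv2.imwrite("pics/t7.png",f["image"][:,:,::-1]);np.savez("pics/t7.npz",**f)
E
```

```text
above t18.20 tcp [0.4788 0.097  0.1996] rot [-180.     0.     0.5] F [ 0.3 -0.3 -0. ] T [-0.02 -0.01 -0.01] op 1.000 q7 -0.46
False
down t19.20 tcp [0.4797 0.0972 0.0732] rot [-1.8e+02 -1.0e-01  4.0e-01] F [ 0.4 -0.3  0.8] T [-0.   -0.   -0.01] op 0.998 q7 -0.62
gripped t19.69 tcp [0.4794 0.0969 0.073 ] rot [ 1.8e+02 -1.0e-01  4.0e-01] F [-0.6 -0.4  4.4] T [-0.02  0.19 -0.01] op 0.440 q7 -0.62
up t20.93 tcp [0.4786 0.0966 0.234 ] rot [1.8e+02 1.0e-01 4.0e-01] F [ 0.9  0.1 -2.7] T [-0.05  0.05 -0.01] op 0.443 q7 -0.43
near bay t21.68 tcp [ 0.4996 -0.0846  0.2493] rot [-1.799e+02  1.000e-01  1.030e+01] F [ 0.8  0.5 -2.2] T [ 0.05 -0.01 -0.02] op 0.441 q7 0.13
```

View pics/w7.png

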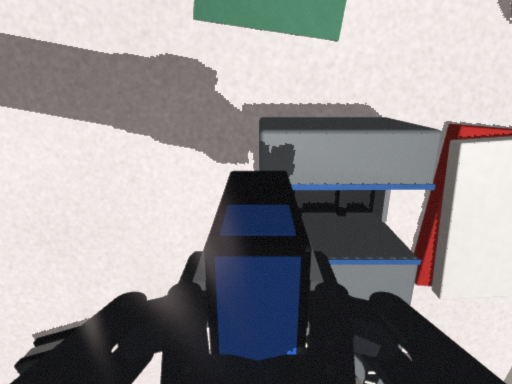

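View pics/t7.png

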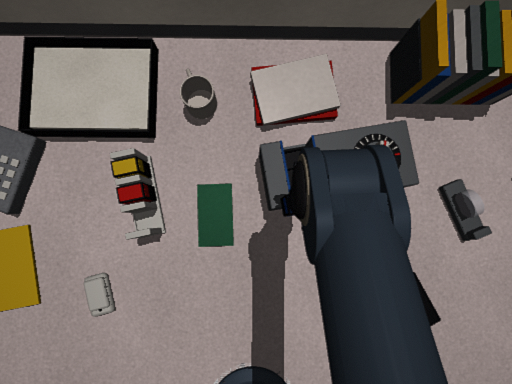

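The wrist view shows the held cartridge at (258,300). The bay walls are visible beside it, their blue inner edges at rows ≈187 and ≈261. In the top view the rack holds only red and yellow, and blue's place is empty. I'll check the alignment numerically in the printer frame.

```bash
python3 - <<'E'
from h import *
f=dict(np.load("pics/w7.npz"));W=cloud(f);h=cv2.cvtColor(f["image"],cv2.COLOR_RGB2HSV)
c,s=np.cos(PSI),np.sin(PSI);d=W[...,:2]-BAY;L=np.stack([c*d[...,0]+s*d[...,1],-s*d[...,0]+c*d[...,1]],-1)
z=W[...,2];V,U=np.mgrid[0:384,0:512]
m=(abs(z-.125)<.006)&(U>300)
A=m&(L[...,1]>0)&(L[...,1]<.1);B=m&(L[...,1]<0)&(L[...,1]>-.1)
for k in(A,B):
    print(k.sum(),"x",np.round(np.percentile(L[k][:,0],[.5,99.5]),4),"y",np.round(np.percentile(L[k][:,1],[.5,99.5]),4),np.median(z[k]))
    r=cv2.minAreaRect(W[k][:,:2].astype(np.float32));print(np.round(r[0],4),np.round(r[1],4),r[2])
    # slope of inner edge per x bins
    for x0 in np.arange(-.07,.07,.02):
        q=L[k&(L[...,0]>x0)&(L[...,0]<x0+.02)]
        if len(q)>20:print("  %.2f"%x0,np.round([q[:,1].min(),q[:,1].max()],4))
# held cartridge top: TCP z .2493 -> top z=.2493-.0730+.108
zt=.2493-.0730+.108
m=(abs(z-zt)<.006)&(V>230)
blue=m&(h[...,0]>100)&(h[...,0]<130)&(h[...,1]>100)
for k in(m,blue):
    r=cv2.minAreaRect(W[k][:,:2].astype(np.float32));print("cart",k.sum(),np.round(r[0],4),np.round(r[1],4),round(r[2],2),np.median(z[k]))
E
```

```text
8293 x [-0.0387  0.0742] y [0.0338 0.0842] 0.12456630420591405
[ 0.5867 -0.0441] [0.116  0.0509] 10.313971519470215
  -0.05 [0.0336 0.0844]
  -0.03 [0.0336 0.0843]
  -0.01 [0.0335 0.0843]
  0.01 [0.0335 0.0843]
  0.03 [0.0334 0.0843]
  0.05 [0.0335 0.0843]
  0.07 [0.0335 0.0843]
3232 x [-0.0077  0.0748] y [-0.0805 -0.0331] 0.1245172111391416
[ 0.6217 -0.1569] [0.0861 0.0524] 9.020560264587402
  -0.01 [-0.0654 -0.0329]
  0.01 [-0.0793 -0.0328]
  0.03 [-0.0785 -0.0328]
  0.05 [-0.0817 -0.0326]
  0.07 [-0.0855 -0.0333]
cart 14341 [ 0.4989 -0.0795] [0.1021 0.0517] 10.09 0.2844758861800968
cart 8235 [ 0.5012 -0.0783] [0.0532 0.0403] 85.39 0.2846409062132552
```

```bash
python3 - <<'E'
from h import *
f=dict(np.load("pics/w7.npz"));W=cloud(f);z=W[...,2]
tcp=np.array([.4996,-.0846]);a=np.deg2rad(10.3);c,s=np.cos(a),np.sin(a);d=W[...,:2]-tcp
L=np.stack([c*d[...,0]+s*d[...,1],-s*d[...,0]+c*d[...,1]],-1)
for r in range(225,370,5):
    print(r,np.round(L[r,258],4),np.round(z[r,258],4),f["image"][r,258])
for u in range(195,325,5): print(u,np.round(L[300,u],4),np.round(z[300,u],4),f["image"][300,u])
for n in("w6",):
    pass
E
```

```text
225 [0.0003 0.0312] 0.2692 [17 40 80]
230 [0.0003 0.0307] 0.2727 [22 43 85]
235 [0.0003 0.0303] 0.2761 [20 37 74]
240 [0.0003 0.0303] 0.2802 [17 19 20]
245 [0.0003 0.0296] 0.2826 [17 21 17]
250 [0.0003 0.0283] 0.2837 [14 19 20]
255 [0.0003 0.0262] 0.2834 [21 23 33]
260 [0.0003 0.0248] 0.2845 [21 47 96]
265 [0.0003 0.0234] 0.2855 [23 49 96]
270 [0.0003 0.0216] 0.2857 [24 47 96]
275 [0.0003 0.0189] 0.2847 [29 51 99]
280 [0.0003 0.0167] 0.2846 [29 48 99]
285 [0.0003 0.0147] 0.2846 [28 50 98]
290 [0.0003 0.0134] 0.2857 [ 29  52 100]
295 [0.0003 0.0107] 0.285 [29 50 98]
300 [0.0003 0.0077] 0.2839 [24 45 95]
305 [0.0003 0.0063] 0.2849 [27 48 98]
310 [0.0003 0.0037] 0.2845 [25 48 96]
315 [0.0003 0.001 ] 0.284 [25 49 97]
320 [0.0003 0.0002] 0.2856 [22 46 94]
325 [ 0.0003 -0.003 ] 0.2846 [27 50 97]
330 [ 0.0003 -0.0054] 0.2846 [27 47 95]
335 [ 0.0003 -0.0079] 0.2844 [28 50 99]
340 [ 0.0003 -0.0105] 0.2841 [26 48 95]
345 [ 0.0003 -0.0129] 0.2842 [21 46 94]
350 [ 0.0003 -0.0148] 0.2847 [30 53 99]
355 [ 0.0003 -0.0176] 0.2844 [28 50 96]
360 [0.0003 0.0098] 0.3127 [26 32 53]
365 [0.0003 0.0101] 0
[... 330 characters left out ...]
6 53 96]
235 [-0.008   0.0088] 0.2854 [32 49 94]
240 [-0.0063  0.0083] 0.2847 [36 53 97]
245 [-0.0044  0.0086] 0.2851 [29 49 96]
250 [-0.0026  0.0078] 0.2841 [32 52 99]
255 [-0.0008  0.0083] 0.2848 [27 49 97]
260 [0.001  0.0088] 0.2854 [29 48 98]
265 [0.0029 0.0085] 0.285 [25 49 96]
270 [0.0047 0.0083] 0.2847 [28 50 99]
275 [0.0065 0.0085] 0.2849 [23 49 96]
280 [0.0084 0.0082] 0.2846 [25 49 98]
285 [0.0102 0.0083] 0.2846 [22 48 96]
290 [0.012  0.0084] 0.2848 [22 44 96]
295 [0.0139 0.008 ] 0.2843 [26 50 97]
300 [0.0156 0.0084] 0.2848 [13 14 17]
305 [0.0176 0.0079] 0.2842 [ 6 11 13]
310 [0.0205 0.0036] 0.2786 [17 17 19]
315 [0.0202 0.0117] 0.289 [27 24 28]
320 [0.0221 0.011 ] 0.2882 [20 20 25]
```

The held cartridge is centred within 0.5 mm of the TCP, and the bay centre agrees within 0.5 mm. I'll insert it.

```bash
python3 - <<'E'
from h import *
from plant import robot
robot.move_straight([*BAY,.245],vel=.15,attitude=down(10.33));robot.sleep(.2)
e=np.zeros(2)
for z,v in ((.205,.1),(.15,.08),(.118,.06)):
    hit=robot.move_straight([*(BAY+e),z],vel=v,contact_N=8);s=st(robot,f"{hit} z{z}")
    d=np.array(s["tcp_pos"][:2])-BAY;print("  err mm",np.round(d*1e3,1))
    if hit:break
    if z>.2: e-=np.clip(d,-.003,.003)
if not hit:
    print(robot.move_straight([*(BAY+e),.079],vel=.03,contact_N=5));s=st(robot,"end");print((np.array(s["tcp_pos"][:2])-BAY)*1e3)
f=robot.grab_frame("scene");cv2.imwrite("pics/s8.png",f["image"][:,:,::-1])
f=robot.grab_frame("wrist");cv2.imwrite("pics/w8.png",f["image"][:,:,::-1])
E
```

```text
False z0.205 t23.23 tcp [ 0.5795 -0.1053  0.205 ] rot [-180.    -0.    10.3] F [ 0.4  0.1 -2.9] T [-0.   -0.04 -0.03] op 0.435 q7 0.08
  err mm [0.1 0. ]
False z0.15 t24.07 tcp [ 0.5797 -0.1052  0.1503] rot [180.   -0.   10.3] F [ 0.1  0.3 -3.1] T [-0.01  0.04 -0.  ] op 0.439 q7 0.05
  err mm [0.3 0.1]
False z0.118 t24.76 tcp [ 0.5794 -0.1052  0.1179] rot [-180.    -0.    10.3] F [-0.4  0.4 -2.8] T [ 0.   -0.02  0.01] op 0.441 q7 0.02
  err mm [0.  0.1]
True
end t25.85 tcp [ 0.5792 -0.1053  0.0821] rot [-180.     0.    10.3] F [-0.4 -0.4  6.1] T [-0.09  0.15  0.05] op 0.441 q7 -0.00
[-0.17419847  0.00037297]
```

View pics/w8.png

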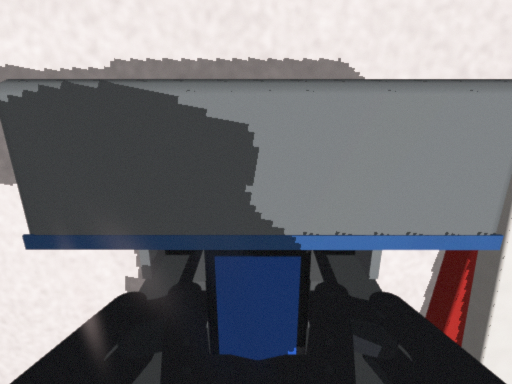

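Contact came at TCP z = 0.0821, which is exactly the predicted seated height. The wrist view shows the cartridge (258,300) inside the bay, behind the blue wall edge at row 242. I'll release, retreat and check.

```bash
python3 - <<'E'
from h import *
from plant import robot
robot.grip(1.0);s=st(robot,"open")
p=s["tcp_pos"];robot.move_straight([p[0],p[1],.26],vel=.15)
f=robot.grab_frame("wrist");cv2.imwrite("pics/w9.png",f["image"][:,:,::-1]);carttop(f,.117,100,130,BAY,.05)
robot.goto([.42,.05,.32],down(10));st(robot,"away")
robot.goto([.28,-.45,.3],down(-60));st(robot,"away2")
f=robot.grab_frame("top");cv2.imwrite("pics/t9.png",f["image"][:,:,::-1]);np.savez("pics/t9.npz",**f)
W=carttop(f,.117,100,130,BAY,.04);print(BAY)
z=W[...,2];V,U=np.mgrid[0:384,0:512]
m=(z>.15)&(z<.2)&(np.hypot(W[...,0]-DIAL[0],W[...,1]-DIAL[1])<.045)
r=cv2.minAreaRect(W[m][:,:2].astype(np.float32));print("bar",np.round(r[0],4),np.round(r[1],4),r[2])
carttop(f,.117,0,8,(.5247,.278),.04);carttop(f,.117,18,35,(.583,.292),.04)
f=robot.grab_frame("scene");cv2.imwrite("pics/s9.png",f["image"][:,:,::-1])
E
```

```text
open t26.48 tcp [ 0.5777 -0.1053  0.0805] rot [-179.9    0.2   10.3] F [ 0.6 -0.5  0.3] T [-0.03 -0.01 -0.01] op 1.002 q7 -0.00
color 1942 [ 0.5795 -0.1049] [0.0316 0.0546] 9.6 z 0.1173
all 3399 [ 0.5888 -0.1048] [0.0961 0.0707] 84.3 z 0.1172
away t28.79 tcp [0.4208 0.0489 0.3198] rot [-180.    -0.     9.9] F [0.1 0.3 1. ] T [-0.03 -0.06 -0.01] op 1.001 q7 -0.04
away2 t30.68 tcp [ 0.2815 -0.4489  0.3002] rot [-180.    -0.   -59.8] F [ 0.4 -0.1 -0.4] T [0.03 0.   0.02] op 0.996 q7 -0.15
color 345 [ 0.5783 -0.1058] [0.0328 0.0552] 9.7 z 0.1171
all 464 [ 0.5781 -0.1062] [0.0383 0.0709] 10.8 z 0.1169
[ 0.57935803 -0.10527774]
bar [ 0.6101 -0.2722] [0.0206 0.0606] 82.07894897460938
color 325 [0.5255 0.2803] [0.031  0.0531] 14.1 z 0.1171
all 728 [0.5244 0.2801] [0.0761 0.0604] 11.8 z 0.1165
color 357 [0.5845 0.2947] [0.0336 0.0555] 14.2 z 0.1169
all 727 [0.584  0.2948] [0.0754 0.0599] 12.0 z 0.1164
```

View pics/t9.png

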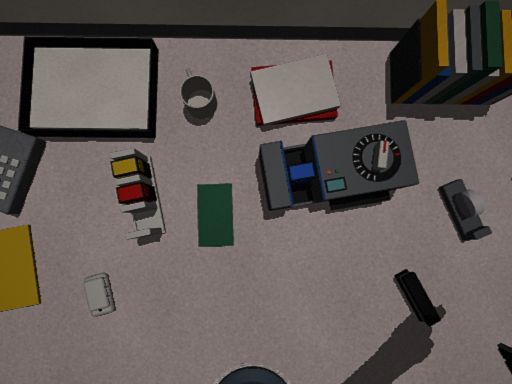

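View pics/w9.png

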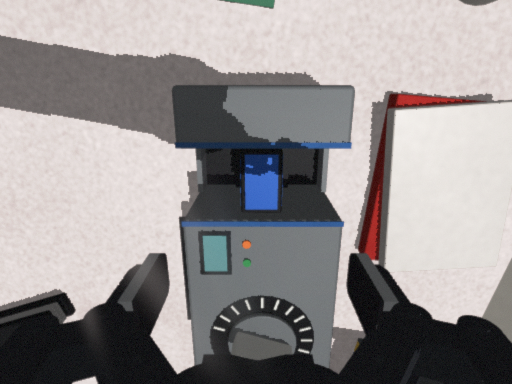

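View pics/s9.png

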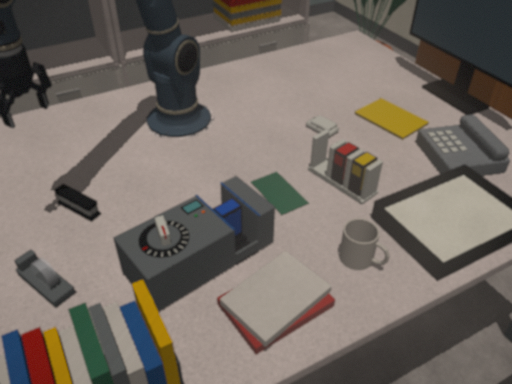

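All checks pass: the cartridge's top is at z = 0.117 m (seated height), about 1 mm from the bay centre. The dial bar is at 82.1°, 71.8° from the stop, and red and yellow are in the rack. I'll hand it in.

```bash
python3 -c "
from plant import robot
print(robot.close_job(), robot.sense()['t'])"
```

```text
the job is handed in; nothing more can be done
the job is handed in; nothing more can be done
```

The printer is set for thick card, and I handed the job in after about 31 s of the 72 s allowed. The interface gives no verdict, so the results below come from my own checks.

- **Dial:** I turned it 3 clicks clockwise to the stop, where the wrist torque rose to 1.3 N m, then back and let go. The last top image puts the bar 71.8° from the stop; four clicks is 72°.
- **Blue cartridge:** I took it by its narrow sides, stood it on the mat, regripped it by its broad sides and lowered it at 3 cm/s until it touched the floor. Its top reads z = 0.117 m, the seated height, and it is about 1 mm from the bay's centre in the images.
- **Red and yellow:** both stand in the rack. The images put them within 3 mm of their starting places, which is about the measuring accuracy.
- **Robot:** it ended clear of everything with the gripper open.

No check failed. The two cameras put the blue cartridge about 1.5 mm apart, which is within the calibration error. One top-image outline came out 71 mm long instead of 60 mm, probably because it included pixels from the bay wall edges. I did not measure tilt directly, only that the top sits level at the seated height.

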